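# Load the night caddy without tipping it

### The job

Move the three glass jars from the slanted drying rack into the light plastic caddy, all standing upright in one row along its centre line: the tall heavy jar in the middle and a short jar at each end, close to the end wall with a clear gap to the tall one. The caddy stands on a narrow foot, so load it in an order that keeps it balanced: it must at no time tip or slide away. Set the glass down gently, and leave the lotion bottle, the pacifier case and the tongs alone.

Things in the scene. Friction and masses are not known exactly. Their poses are not given: they have to be found in the camera images.
- rack: Fixed wood drying rack, 100 (x) x 278 (y) mm, up to 66 mm high. Origin: centre of its underside; -x faces roughly the robot. Cradles at y = -90, 0, +90 mm hold one jar each, in any order, leaning 30 degrees from vertical, top towards rack -x, underside centre at x = 0, z = 36 mm. Two rails under the front side hold a jar's lowest 46 mm; above that it is free. Draw jars out along their own axis.
- tall_jar: Clear glass jar with wooden sticks inside and a plain metal twist cap, a straight cylinder 54 mm in diameter and 115 mm high, about 0.30 kg (0.27 to 0.33). The top 18 mm is the cap, same diameter. Origin: centre of its underside; its z runs along its axis to the cap.
- short_jar_a: Short clear glass jar with a mint pacifier inside and a metal twist cap, a straight cylinder 54 mm in diameter and 90 mm high, about 0.13 kg (0.12 to 0.15). The top 18 mm is the cap, same diameter. Origin: centre of its underside; z along its axis to the cap.
- short_jar_b: The other short jar, the same as short_jar_a; the two are interchangeable.
- caddy: Loose light grey open box, 0.14-0.18 kg, 110 (x) x 236 mm (y, long side), inside 102 x 228; rim 70 mm and inner floor 34 mm above the dresser. Stands only on a central foot 90 (x) x 60 (y) x 30 mm high: a short jar alone at an end tips it, but not once the tall jar stands in the middle. Origin: centre of the foot's underside, z up.
- lotion: Bystander: white lotion bottle standing between rack and caddy, 54 mm in diameter, 150 mm high. Origin: centre of its underside.
- pacifier_case: Bystander: clear pacifier case with a snap lid, 75 x 62 x 42 mm, on the dresser in front of the robot. Origin: centre of its underside.
- tongs: Bystander: steel tongs 175 mm long lying in the grey tray (fixed 150 x 270 mm, 22 mm high, at the far side, with pacifiers and a bear clip in it). Origin: on the surface beneath their middle.

How it is judged (in metres and radians):
At the end, for the whole second after the job is handed in: All jars upright (0.08 rad), at rest on the caddy floor, within 18 mm of its long centre line: tall one within 15 mm of the middle, a short one at each end, 58 mm or more from the middle and from the tall jar. Caddy level (0.05 rad), at rest, within 30 mm of its start (x of tall_jar in the frame of caddy between -0.018 and 0.018 m and z of tall_jar in the frame of caddy between 0.028 and 0.042 m and angle between each of tall_jar, short_jar_a, short_jar_b's own z axis and vertical below 0.08 rad and linear speed of each of tall_jar, short_jar_a, short_jar_b, caddy below 0.02 m/s and x of short_jar_a in the frame of caddy between -0.018 and 0.018 m and z of short_jar_a in the frame of caddy between 0.028 and 0.042 m and x of short_jar_b in the frame of caddy between -0.018 and 0.018 m and z of short_jar_b in the frame of caddy between 0.028 and 0.042 m and y of tall_jar in the frame of caddy between -0.015 and 0.015 m and ((y of short_jar_a in the frame of caddy above 0.058 m and y of short_jar_b in the frame of caddy below -0.058 m) or (y of short_jar_b in the frame of caddy above 0.058 m and y of short_jar_a in the frame of caddy below -0.058 m)) and horizontal distance between tall_jar and short_jar_a above 0.058 m and horizontal distance between tall_jar and short_jar_b above 0.058 m and angle between caddy's own z axis and vertical below 0.05 rad and distance of caddy from where it was at the start of the episode below 0.03 m); the robot touches nothing.
It fails at once if the caddy tips more than 0.1 rad (angle between caddy's own z axis and vertical above 0.1 rad).
It fails at once if the caddy slides more than 30 mm (distance of caddy from where it was at the start of the episode above 0.03 m).
It fails at once if a jar is dropped from more than about 20 mm, or pressed onto the caddy with over 40 N (contact force between any of tall_jar, short_jar_a, short_jar_b and caddy above 40 N or (linear speed of tall_jar above 0.6 m/s and contact force between the fingers and tall_jar below 0.1 N) or (linear speed of short_jar_a above 0.6 m/s and contact force between the fingers and short_jar_a below 0.1 N) or (linear speed of short_jar_b above 0.6 m/s and contact force between the fingers and short_jar_b below 0.1 N)).
It fails at once if the lotion bottle, pacifier case, or tongs is moved more than 25 mm (distance of any of lotion, pacifier_case, tongs from where it was at the start of the episode above 0.025 m).
It also fails if it takes over 72 s, if anything falls off the work surface, if the arm or the gripper's body presses on something with over 40 N, if the wrist force passes 120 N, or if a joint passes its speed limit or range.

### The arm

A 7-joint arm with a two-finger parallel gripper is mounted at the origin on the work surface. World frame = base frame: x ahead of the robot, y to its left, z up, the work surface at z = 0. Lengths are in m, angles in degrees, forces in N, time in s.
With the tool pointing down it reaches from about 0.425 to 0.875 m from the base axis. Payload 4.7 kg.
Tool frame: the origin (TCP) lies between the finger pads; the fingertips stand 11 mm ahead of it and the grasp point (between the pads) lies 8 mm behind it (env.tcp_to_tips is the distance from the TCP to the fingertips, in m); z points along the fingers, y is the line along which they close (so a half turn about z gives the same grasp; the last joint's range is limited). The gripper opens to 87 mm and grips with 3 to 60 N. Pads are 19 mm wide; open, the fingers measure 117 mm over their backs; the gripper's body (75 mm by 190 mm) begins 51 mm behind the grasp point.
Start: joints at [74.891, 18.392, -4.016, 83.108, 1.295, 78.541, -3.26], TCP at [0.178, -0.625, 0.197] pointing down, gripper open.
Joint ranges: [-163.93, 163.93], [-17.29, 119.83], [-79.2, 71.16], [3.27, 140.29], [-89.18, 269.18], [5.43, 117.66], [-154.24, 154.24]. Speed limits (degrees/s): [147.25, 147.25, 180, 180, 180, 180, 180].

### API

Orientations are given as [roll, pitch, yaw] about the fixed x, y, z axes, in that order (R = Rz(yaw) Ry(pitch) Rx(roll)).
In Python, from cell import env, viewer gives the robot as it stands.
- The arm moves only by the tool step_arm, never from a script. Its arguments are lists of equal length, an entry for each row: "delta_pos": the shift along the tool's x, y, z in units of 0.2 m (1.0 is 0.2 m), a list of three; "rot": the turn, a rotation vector about the tool's x, y, z in units of 1.5 rad (1.0 is 1.5 rad), a list of three; "gripper": the gripper command: -1 is shut, 1 is fully open, values between are in proportion. A call has 1 to 20 rows; each row is the pose to reach, as a shift and turn from the pose commanded when the call began, along the tool's axes at that moment; what a row does not reach only later rows make up. A row lasts 1/8 s, in which the tool goes at most 62.5 mm and 10.7 degrees, less where a joint would pass 70% of its speed; a pose out of reach is approached as far as the arm can. A call with a number of a shift or a turn outside -1 to 1 is refused whole. A call with a gripper value outside its range is refused whole. The fingers move at their own pace and stop on an object; "squeeze" is the grip in N (left out, the last holds). Time passes only in rows, so rows that repeat a pose let the fingers close. It gives the time, the measured TCP pose, the force, the opening and the grip force at its end, in the units of the state.
- env.get_obs(): the state, without advancing time (a new reading comes with each control period).
- viewer.read_camera(name): name is "scene" or "side" or "wrist"; returns a dict with "img" (420x560x3 uint8, red, green, blue), "fx", "fy", "cx", "cy" (pixels), "pose" (4x4, takes a point from camera to world coordinates). Camera axes: x right, y down, z forward; pixel columns grow to the right and rows downward; lengths in m; the calibration is good to about 2 mm. A picture is of the moment at which its call begins. There is no depth.
- env.sign_off(): hands the job in; it is judged then, once.
The state is a dict: "time_s": time; "qpos": joint angles; "joint_velocities": joint speeds; "effort": joint torques, N m; "tool_pos": TCP position; "tool_rot": TCP orientation; "force": force on the tool from outside, world axes, zero at the start; "wrist_torque": the same for the moment, N m; "grip_width": finger opening in m; "grasp_force": force on a finger pad.
Only numpy, scipy, OpenCV 4.12 (cv2) and the standard library are available. Lean on these libraries where they do the work, as an engineer would, in place of code of your own. Each camera call takes 0.05 s, during which the arm holds its last target. There are 200 camera calls.

## Working session

There is one attempt and no reset: what is moved stays moved. The work goes in short steps, Python scripts to look and compute and a tool call to move; the robot and the scene stay as the last step left them, time stands still between calls to the robot, and variables do not carry over. Pictures are saved under pics/ and viewed, at most 10 in all, crops included, and the job is handed in when it is done.

Besides the shell and the picture viewer there is one more tool, called after ">>>" by a JSON object that holds its "api" and its "payload", one argument or row to a line. step_arm: Moves the arm, as the interface text tells. Shifts and turns lie within -1 to 1; 1 stands for 0.2 m of shift or 1.5 rad of turn. Its arguments: {"type":"object","properties":{"delta_pos":{"type":"array"},"rot":{"type":"array"},"gripper":{"type":"array"},"squeeze":{"type":"number"}},"required":["delta_pos","rot","gripper"]}

```bash
ls; mkdir -p pics; python3 - <<'E'
from cell import env, viewer
import cv2, numpy as np
o=env.get_obs(); print(o, env.tcp_to_tips)
ims=[]
for n in ["scene","side"]:
    c=viewer.read_camera(n); cv2.imwrite(f"pics/{n}0.png",c["img"][:,:,::-1])
    print(n,c["fx"],c["fy"],c["cx"],c["cy"],np.round(c["pose"],4).tolist())
E
```

```text
pics
{'time_s': 0.0, 'qpos': array([74.89260546, 18.44001901, -4.01693825, 83.17603095,  1.29544553,
       78.54071772, -3.25957261]), 'joint_velocities': array([-0.02097052, -0.09713208, -0.00397563,  0.03255922,  0.06968199,
       -0.0444806 , -0.001101  ]), 'effort': array([-5.71619040e-06, -4.91290998e+01, -4.04005134e-01, -3.12524235e+01,
       -6.38774643e-02,  4.36365476e-02,  1.61472344e-04]), 'tool_pos': array([ 0.17803209, -0.62450609,  0.196241  ]), 'tool_rot': array([-1.79888509e+02,  5.79486397e-03,  1.59190262e+01]), 'force': array([-0.4320005 , -0.1668038 , -0.36345233]), 'wrist_torque': array([-0.00123092, -0.03252615,  0.00412163]), 'grasp_force': 0.0, 'grip_width': 0.08685197913304195} 0.011
scene 484.9218142987144 484.9218142987144 282.54324632600407 209.51249183179152 [[-0.2944, 0.7146, -0.6345, 1.1732], [0.9557, 0.2151, -0.2011, 0.1675], [-0.0072, -0.6656, -0.7463, 0.7599], [0.0, 0.0, 0.0, 1.0]]
side 545.2807520401512 545.2807520401512 273.4217767084644 219.43586357758838 [[-0.9268, -0.2769, 0.2536, 0.2876], [-0.3755, 0.6822, -0.6275, 0.7752], [0.0007, -0.6768, -0.7362, 0.9313], [0.0, 0.0, 0.0, 1.0]]
```

View pics/scene0.png

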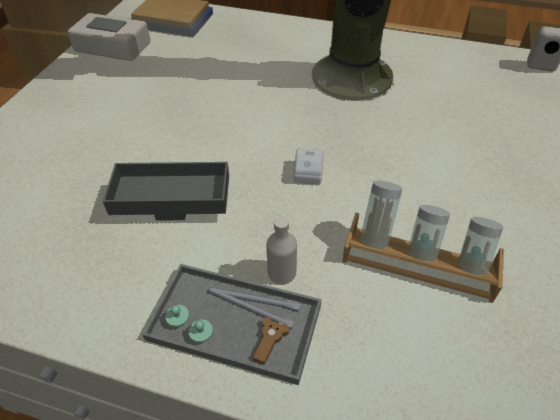

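View pics/side0.png

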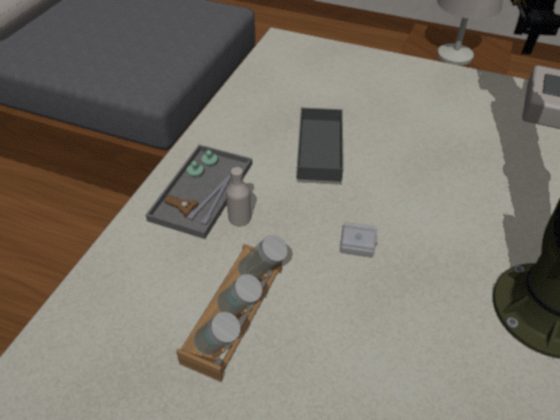

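The scene view shows the caddy (107–229, 163–220), the bottle (281, 250), and the rack (345–502, 220–292) with the tall jar in the left cradle (380, 210) and the short jars at (430, 232) and (480, 245). The side view has the caddy at (300–343, 108–180) and the caps at (271, 248), (246, 290) and (224, 328). I'll zoom in for precise corners.

```bash
python3 - <<'E'
import cv2, numpy as np
a=cv2.imread("pics/scene0.png"); b=cv2.imread("pics/side0.png")
def crop(im,x,y,w,h): return cv2.convertScaleAbs(cv2.resize(im[y:y+h,x:x+w],(400,300),interpolation=cv2.INTER_CUBIC),alpha=1.4,beta=15)
o=np.vstack([np.hstack([crop(a,100,150,140,105),crop(a,340,175,170,127.5.__int__())]),np.hstack([crop(b,255,95,133,100),crop(b,170,230,200,150)])])
for i in range(0,800,50):
    cv2.line(o,(i,0),(i,5),(0,0,255),1)
cv2.imwrite("pics/comp.png",o)
E
```

```text
(no output)
```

View pics/comp.png

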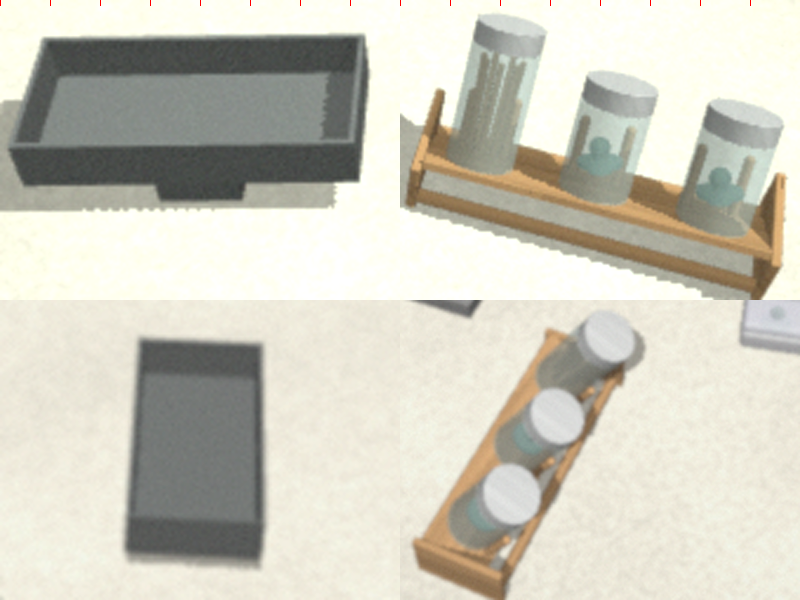

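Composite: the caddy's rim corners are clear in both views (top left and bottom left), and so are the three cap discs. I'll triangulate both sets.

```bash
cat > h.py <<'E'
import numpy as np
from scipy.spatial.transform import Rotation as R
K={"scene":(484.9218,282.5432,209.5125,np.array([[-0.2944,0.7146,-0.6345,1.1732],[0.9557,0.2151,-0.2011,0.1675],[-0.0072,-0.6656,-0.7463,0.7599]])),
"side":(545.2808,273.4218,219.4359,np.array([[-0.9268,-0.2769,0.2536,0.2876],[-0.3755,0.6822,-0.6275,0.7752],[0.0007,-0.6768,-0.7362,0.9313]]))}
def ray(c,u,v):
    f,cx,cy,P=K[c]; d=P[:,:3]@np.array([(u-cx)/f,(v-cy)/f,1]); return P[:,3],d/np.linalg.norm(d)
def onz(c,u,v,z):
    o,d=ray(c,u,v); return o+d*(z-o[2])/d[2]
def tri(*obs):
    A=np.zeros((3,3));b=np.zeros(3)
    for c,u,v in obs:
        o,d=ray(c,u,v);M=np.eye(3)-np.outer(d,d);A+=M;b+=M@o
    return np.linalg.solve(A,b)
def proj(c,p):
    f,cx,cy,P=K[c]; q=P[:,:3].T@(np.array(p)-P[:,3]); return f*q[0]/q[2]+cx, f*q[1]/q[2]+cy
E
python3 - <<'E'
from h import *
np.set_printoptions(precision=4,suppress=True)
sc=[(42,39),(366,36),(360,147),(13,149)]
P=np.array([onz("scene",100+.35*x,150+.35*y,.07) for x,y in sc])
sd=[(139,40),(262,45),(261,222),(127,218)]
Q=np.array([onz("side",255+.3325*x,95+.3333*y,.07) for x,y in sd])
for p in (P,Q):
    print(p,p.mean(0)); 
    for i in range(4):
        d=p[(i+1)%4]-p[i]; print(np.linalg.norm(d),np.degrees(np.arctan2(d[1],d[0])))
A=[(512,26),(621,85),(745,113)];B=[(208,37),(156,116),(111,196)]
T=[]
for a,b,z in zip(A,B,(.1356,.114,.114)):
    u=("scene",340+.425*(a[0]-400),175+.4233*a[1]);v=("side",170+.5*b[0],230+.5*b[1])
    T.append(tri(u,v));print(T[-1],onz(*u,z),onz(*v,z))
d=T[2]-T[1];print(d,np.linalg.norm(d))
E
```

```text
[[ 0.565  -0.3921  0.07  ]
 [ 0.494  -0.166   0.07  ]
 [ 0.5982 -0.1295  0.07  ]
 [ 0.6679 -0.3546  0.07  ]] [ 0.5813 -0.2605  0.07  ]
0.237018789377094 107.45271902448127
0.11047553110915673 19.292300176106018
0.23569126346468075 -72.81026160515526
0.10944549383861028 -159.9935879556624
[[ 0.6659 -0.3559  0.07  ]
 [ 0.5637 -0.3895  0.07  ]
 [ 0.4961 -0.1682  0.07  ]
 [ 0.5945 -0.1332  0.07  ]] [ 0.5801 -0.2617  0.07  ]
0.10761017478714273 -161.79471774964384
0.23140170625942488 106.98695923703146
0.10445907615985263 19.546842956710197
0.23380152134163762 -72.22121830938502
[0.5329 0.164  0.1342] [0.5338 0.1636 0.1356] [0.5327 0.1657 0.1356]
[0.5487 0.2522 0.1124] [0.55   0.2517 0.114 ] [0.5483 0.2536 0.114 ]
[0.5505 0.3429 0.1121] [0.5516 0.3417 0.114 ] [0.5503 0.3448 0.114 ]
[ 0.0018  0.0907 -0.0003] 0.09072090337908435
```

```bash
cat >> h.py <<'E'
CAD=np.array([.581,-.261]); CY=np.radians(17.3)   # caddy centre, yaw
RO=np.array([.593,.2535]); RY=np.radians(-1.5)    # rack origin, yaw
def rot(z,y):
    z=np.array(z,float);z/=np.linalg.norm(z);y=np.array(y,float);y-=z*(y@z);y/=np.linalg.norm(y)
    return np.column_stack([np.cross(y,z),y,z])
def down(deg): a=np.radians(deg); return rot([0,0,-1],[np.cos(a),np.sin(a),0])
def rk(x,y,z): c,s=np.cos(RY),np.sin(RY); return np.array([RO[0]+c*x-s*y,RO[1]+s*x+c*y,z])
AX=np.array([-.5*np.cos(RY),-.5*np.sin(RY),np.cos(np.radians(30))])
RR=rot(-AX,[-np.sin(RY),np.cos(RY),0])
def jar(k,s): return rk(0,k,.036)+AX*s   # TCP at axial height s above underside in cradle k
def cad(y,z): return np.array([CAD[0]-np.sin(CY)*y,CAD[1]+np.cos(CY)*y,z])
CR=down(np.degrees(CY))
def now():
    from cell import env
    o=env.get_obs(); return np.array(o["tool_pos"]),R.from_euler("xyz",o["tool_rot"],degrees=True).as_matrix()
def chain(wps,start=None):
    p,M=start or now()
    for q,N in wps:
        d=M.T@(np.array(q)-p)/.2; r=R.from_matrix(M.T@N).as_rotvec()/1.5
        n=max(np.linalg.norm(d)*.2/.0625,np.degrees(np.linalg.norm(r)*1.5)/10.7)
        print(np.round(q,3),"d",np.round(d,3).tolist(),"r",np.round(r,3).tolist(),"rows",round(n,1))
        p,M=np.array(q),N
E
python3 - <<'E'
from h import *
print("lotion",onz("scene",282,272,0), onz("side",239,217,0), "top",onz("scene",281,220,.15),onz("side",236,173,.15))
def pol(r,a,z): a=np.radians(a);return [r*np.cos(a),r*np.sin(a),z]
chain([(pol(.58,-56,.28),down(-40)),(pol(.53,-38,.30),down(-5)),(pol(.5,-18,.3),down(30)),(pol(.48,3,.3),down(70)),(jar(-90,67+0)*0+jar(-90,.067+.13),RR)])
print(jar(-90,.067))
E
```

```text
lotion [0.67812707 0.0081771  0.        ] [0.68559226 0.00441807 0.        ] top [0.67760638 0.00755123 0.15      ] [0.67995347 0.01552886 0.15      ]
[ 0.324 -0.481  0.28 ] d [0.9, -0.491, -0.417] r [-0.001, -0.0, -0.397] rows 3.5
[ 0.418 -0.326  0.3  ] d [0.892, -0.139, -0.1] r [0.0, 0.0, -0.407] rows 3.3
[ 0.476 -0.155  0.3  ] d [0.881, 0.213, 0.0] r [0.0, 0.0, -0.407] rows 3.3
[0.479 0.025 0.3  ] d [0.768, 0.466, 0.0] r [0.0, 0.0, -0.465] rows 3.7
[ -1.861 -89.713   0.207] d [-142.464, -425.635, 0.467] r [-0.056, -0.346, -0.21] rows 1436.3
[ -1.79641387 -89.71478232   0.0940237 ]
```

```bash
python3 - <<'E'
from h import *
def pol(r,a,z): a=np.radians(a);return [r*np.cos(a),r*np.sin(a),z]
chain([(pol(.58,-56,.28),down(-40)),(pol(.53,-38,.30),down(-5)),(pol(.5,-18,.3),down(30)),(pol(.48,3,.3),down(70)),(jar(-.09,.067+.13),RR)])
E
```

```text
[ 0.324 -0.481  0.28 ] d [0.9, -0.491, -0.417] r [-0.001, -0.0, -0.397] rows 3.5
[ 0.418 -0.326  0.3  ] d [0.892, -0.139, -0.1] r [0.0, 0.0, -0.407] rows 3.3
[ 0.476 -0.155  0.3  ] d [0.881, 0.213, 0.0] r [0.0, 0.0, -0.407] rows 3.3
[0.479 0.025 0.3  ] d [0.768, 0.466, 0.0] r [0.0, 0.0, -0.465] rows 3.7
[0.492 0.166 0.207] d [0.181, 0.684, 0.467] r [-0.056, -0.346, -0.21] rows 3.3
```

>>> {"api": "step_arm", "payload": {
  "delta_pos": [
    [0.9,-0.49,-0.42],
    [0.9,-0.49,-0.42],
    [0.9,-0.49,-0.42],
    [0.9,-0.49,-0.42],
    [0.9,-0.49,-0.42]
  ],
  "rot": [
    [0,0,-0.4],
    [0,0,-0.4],
    [0,0,-0.4],
    [0,0,-0.4],
    [0,0,-0.4]
  ],
  "gripper": [0.7,0.7,0.7,0.7,0.7]
}}

```text
time_s: 0.72
tool_pos: [0.3268, -0.4802, 0.2824]
tool_rot: [179.9, 0.0, 50.5]
force: [-0.4, -0.2, 0.3]
grip_width: 0.0742
grasp_force: 0.0
```

>>> {"api": "step_arm", "payload": {
  "delta_pos": [
    [0.89,-0.14,-0.1],
    [0.89,-0.14,-0.1],
    [0.89,-0.14,-0.1],
    [0.89,-0.14,-0.1],
    [0.89,-0.14,-0.1]
  ],
  "rot": [
    [0,0,-0.41],
    [0,0,-0.41],
    [0,0,-0.41],
    [0,0,-0.41],
    [0,0,-0.41]
  ],
  "gripper": [0.7,0.7,0.7,0.7,0.7]
}}

```text
time_s: 1.35
tool_pos: [0.4151, -0.3285, 0.3003]
tool_rot: [-179.9, 0.0, 85.3]
force: [0.1, -0.6, -0.2]
grip_width: 0.0737
grasp_force: 0.0
```

>>> {"api": "step_arm", "payload": {
  "delta_pos": [
    [0.88,0.21,0],
    [0.88,0.21,0],
    [0.88,0.21,0],
    [0.88,0.21,0],
    [0.88,0.21,0]
  ],
  "rot": [
    [0,0,-0.41],
    [0,0,-0.41],
    [0,0,-0.41],
    [0,0,-0.41],
    [0,0,-0.41]
  ],
  "gripper": [0.7,0.7,0.7,0.7,0.7]
}}

```text
time_s: 1.98
tool_pos: [0.4715, -0.1566, 0.3007]
tool_rot: [-179.9, -0.0, 120.5]
force: [0.3, -0.1, -0.3]
grip_width: 0.074
grasp_force: 0.0
```

>>> {"api": "step_arm", "payload": {
  "delta_pos": [
    [0.77,0.47,0],
    [0.77,0.47,0],
    [0.77,0.47,0],
    [0.77,0.47,0],
    [0.77,0.47,0]
  ],
  "rot": [
    [0,0,-0.465],
    [0,0,-0.465],
    [0,0,-0.465],
    [0,0,-0.465],
    [0,0,-0.465]
  ],
  "gripper": [0.7,0.7,0.7,0.7,0.7]
}}

```text
time_s: 2.6
tool_pos: [0.4743, 0.0238, 0.301]
tool_rot: [-180.0, -0.0, 160.4]
force: [-0.2, -0.0, 0.4]
grip_width: 0.0741
grasp_force: 0.0
```

Moves track well. Now the tilted pre-grasp pose, then a wrist-camera check.

```bash
python3 - <<'E'
from h import *
chain([(jar(-.09,.067+.13),RR)])
E
```

```text
[0.492 0.166 0.207] d [0.155, 0.7, 0.472] r [-0.056, -0.346, -0.206] rows 3.3
```

>>> {"api": "step_arm", "payload": {
  "delta_pos": [
    [0.155,0.7,0.472],
    [0.155,0.7,0.472],
    [0.155,0.7,0.472],
    [0.155,0.7,0.472],
    [0.155,0.7,0.472],
    [0.155,0.7,0.472],
    [0.155,0.7,0.472]
  ],
  "rot": [
    [-0.056,-0.346,-0.206],
    [-0.056,-0.346,-0.206],
    [-0.056,-0.346,-0.206],
    [-0.056,-0.346,-0.206],
    [-0.056,-0.346,-0.206],
    [-0.056,-0.346,-0.206],
    [-0.056,-0.346,-0.206]
  ],
  "gripper": [0.7,0.7,0.7,0.7,0.7,0.7,0.7]
}}

```text
time_s: 3.48
tool_pos: [0.4972, 0.1726, 0.2024]
tool_rot: [-179.9, 29.5, 178.7]
force: [-0.8, -0.4, -0.5]
grip_width: 0.0741
grasp_force: 0.0
```

```bash
python3 - <<'E'
from cell import env, viewer
from h import *
import cv2
c=viewer.read_camera("wrist"); im=c["img"][:,:,::-1].copy()
P=c["pose"]; K["wrist"]=(c["fx"],c["cx"],c["cy"],P[:3])
np.set_printoptions(precision=4,suppress=True)
print(c["fx"],c["cx"],c["cy"],P.tolist()); print(env.get_obs()["qpos"])
for k,h in ((-.09,.115),(0,.09),(.09,.09)):
    u,v=proj("wrist",jar(k,h)); print(u,v)
    if 0<u<560 and 0<v<420: cv2.drawMarker(im,(int(u),int(v)),(0,0,255),0,12,1)
    t=np.linspace(0,2*np.pi,80); 
    for a in t:
        u,v=proj("wrist",jar(k,h)+.027*(RR[:,0]*np.cos(a)+RR[:,1]*np.sin(a)))
        if 0<u<560 and 0<v<420: im[int(v),int(u)]=(0,0,255)
cv2.imwrite("pics/w1.png",im)
chain([(jar(-.09,.067),RR)])
E
```

```text
326.80697459207283 284.1463212605265 207.6497829687271 [[0.0224645925970295, 0.681929647011424, 0.7310727040495504, 0.3328353442725295], [0.9997402352036188, -0.012508713550672852, -0.01905240668045281, 0.17763988886834703], [-0.003847621922647597, 0.7313108016515133, -0.6820335088493517, 0.323667637136654], [0.0, 0.0, 0.0, 1.0]]
[-23.9596 -17.1872  -8.8095 124.1324  18.1446  49.3805  46.6671]
275.37895786763875 206.7304400705556
374.52752701492716 199.33934168079975
472.92901882241654 199.86568586936497
[0.557 0.164 0.094] d [0.013, -0.029, 0.622] r [-0.001, -0.005, 0.002] rows 2.0
```

View pics/w1.png

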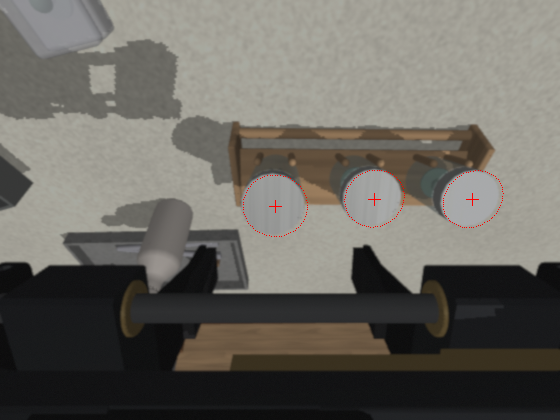

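The predicted cap circles sit on the real caps to 1–2 px: tall (275, 206), shorts (374, 199) and (473, 200). Joint 2 is near its limit at this retreat, but the grasp pose is further from it. I'll go in along the axis.

```bash
python3 - <<'E'
from h import *
chain([(jar(-.09,.067+.08),RR),(jar(-.09,.067),RR)])
E
```

```text
[0.517 0.165 0.163] d [0.016, -0.029, 0.222] r [-0.001, -0.005, 0.002] rows 0.7
[0.557 0.164 0.094] d [-0.0, 0.0, 0.4] r [0.0, 0.0, 0.0] rows 1.3
```

>>> {"api": "step_arm", "payload": {
  "delta_pos": [
    [0.016,-0.029,0.222],
    [0.016,-0.029,0.222],
    [0.016,-0.029,0.222]
  ],
  "rot": [
    [0,-0.005,0.002],
    [0,-0.005,0.002],
    [0,-0.005,0.002]
  ],
  "gripper": [0.7,0.7,0.7]
}}

```text
time_s: 3.9
tool_pos: [0.5186, 0.1646, 0.1653]
tool_rot: [-180.0, 30.2, 178.4]
force: [-0.6, -0.3, -0.6]
grip_width: 0.0741
grasp_force: 0.0
```

```bash
python3 - <<'E'
from h import *
from cell import env
print(env.get_obs()["qpos"])
chain([(jar(-.09,.067),RR)])
E
```

```text
[-22.44069304 -13.49007115  -8.55083619 126.19926711  20.54032018
  43.09560591  45.0449337 ]
[0.557 0.164 0.094] d [0.012, 0.005, 0.405] r [-0.001, 0.002, -0.001] rows 1.3
```

>>> {"api": "step_arm", "payload": {
  "delta_pos": [
    [0.012,0.005,0.15],
    [0.012,0.005,0.3],
    [0.012,0.005,0.405],
    [0.012,0.005,0.405],
    [0.012,0.005,0.405],
    [0.012,0.005,0.405],
    [0.012,0.005,0.405],
    [0.012,0.005,0.405],
    [0.012,0.005,0.405]
  ],
  "rot": [
    [0,0,0],
    [0,0,0],
    [0,0,0],
    [0,0,0],
    [0,0,0],
    [0,0,0],
    [0,0,0],
    [0,0,0],
    [0,0,0]
  ],
  "gripper": [0.7,0.7,0.7,0.7,0.2,0.0,-1,-1,-1],
  "squeeze": 35
}}

```text
time_s: 5.03
tool_pos: [0.5569, 0.1649, 0.0944]
tool_rot: [-179.9, 30.3, 178.6]
force: [-1.7, -6.2, 6.5]
grip_width: 0.0532
grasp_force: 34.9
```

```bash
python3 - <<'E'
from h import *
p,M=now(); print(M.T@(p-jar(-.09,.067)))
c=jar(-.09,.067+.06)
chain([(c,RR),(c+[-.01,-.04,.08],down(60)),([.50,-.04,.30],down(45)),([.55,-.17,.30],down(25)),(cad(0,.20),CR),(cad(0,.034+.067+.012),CR)])
E
```

```text
[ 2.81543826e-05  4.59603669e-04 -4.44321623e-04]
[0.527 0.165 0.146] d [-0.001, -0.003, -0.298] r [-0.001, 0.003, 0.001] rows 1.0
[0.517 0.125 0.226] d [-0.161, -0.201, -0.369] r [0.087, 0.342, 0.324] rows 3.8
[ 0.5  -0.04  0.3 ] d [-0.339, -0.758, -0.37] r [0.0, 0.0, 0.175] rows 2.9
[ 0.55 -0.17  0.3 ] d [-0.636, -0.283, 0.0] r [0.0, 0.0, 0.233] rows 2.2
[ 0.581 -0.261  0.2  ] d [-0.478, -0.052, 0.5] r [0.0, 0.0, 0.09] rows 2.2
[ 0.581 -0.261  0.113] d [0.0, 0.0, 0.435] r [0.0, 0.0, 0.0] rows 1.4
```

>>> {"api": "step_arm", "payload": {
  "delta_pos": [
    [0,0,-0.1],
    [0,0,-0.2],
    [0,0,-0.3],
    [0,0,-0.35],
    [0,0,-0.35]
  ],
  "rot": [
    [0,0,0],
    [0,0,0],
    [0,0,0],
    [0,0,0],
    [0,0,0]
  ],
  "gripper": [-1,-1,-1,-1,-1]
}}

```text
time_s: 5.65
tool_pos: [0.5206, 0.1675, 0.1534]
tool_rot: [-180.0, 30.2, 178.7]
force: [-0.2, 0.1, -3.2]
grip_width: 0.0535
grasp_force: 34.8
```

```bash
python3 - <<'E'
from h import *
from cell import env
print(env.get_obs()["qpos"])
c=jar(-.09,.067+.07)
chain([(c+[0.01,-.02,.09],down(70)),([.50,-.04,.30],down(45)),([.55,-.17,.30],down(25)),(cad(0,.20),CR)])
E
```

```text
[-22.26641273 -12.36449575  -8.91592346 126.75471035  21.25933604
  41.54239761  44.21821843]
[0.532 0.145 0.245] d [-0.282, -0.11, -0.364] r [0.057, 0.348, 0.212] rows 3.3
[ 0.5  -0.04  0.3 ] d [-0.166, -0.926, -0.277] r [0.0, 0.0, 0.291] rows 3.1
[ 0.55 -0.17  0.3 ] d [-0.636, -0.283, 0.0] r [0.0, 0.0, 0.233] rows 2.2
[ 0.581 -0.261  0.2  ] d [-0.478, -0.052, 0.5] r [0.0, 0.0, 0.09] rows 2.2
```

>>> {"api": "step_arm", "payload": {
  "delta_pos": [
    [-0.1,-0.03,-0.15],
    [-0.2,-0.08,-0.28],
    [-0.28,-0.11,-0.364],
    [-0.28,-0.11,-0.364],
    [-0.28,-0.11,-0.364]
  ],
  "rot": [
    [0.008,0.05,0.03],
    [0.027,0.165,0.1],
    [0.046,0.28,0.17],
    [0.057,0.348,0.212],
    [0.057,0.348,0.212]
  ],
  "gripper": [-1,-1,-1,-1,-1]
}}

```text
time_s: 6.28
tool_pos: [0.5344, 0.1433, 0.2418]
tool_rot: [-179.8, -0.1, 159.8]
force: [0.4, 0.2, -3.8]
grip_width: 0.0533
grasp_force: 34.8
```

>>> {"api": "step_arm", "payload": {
  "delta_pos": [
    [-0.04,-0.23,-0.07],
    [-0.08,-0.46,-0.14],
    [-0.12,-0.7,-0.21],
    [-0.166,-0.926,-0.277],
    [-0.166,-0.926,-0.277]
  ],
  "rot": [
    [0,0,0.07],
    [0,0,0.145],
    [0,0,0.22],
    [0,0,0.291],
    [0,0,0.291]
  ],
  "gripper": [-1,-1,-1,-1,-1]
}}

```text
time_s: 6.9
tool_pos: [0.4991, -0.0451, 0.3008]
tool_rot: [-180.0, 0.3, 134.6]
force: [0.7, 0.2, -3.7]
grip_width: 0.0533
grasp_force: 34.8
```

>>> {"api": "step_arm", "payload": {
  "delta_pos": [
    [-0.2,-0.1,0],
    [-0.4,-0.18,0],
    [-0.636,-0.283,0],
    [-0.636,-0.283,0],
    [-0.636,-0.283,0]
  ],
  "rot": [
    [0,0,0.08],
    [0,0,0.16],
    [0,0,0.233],
    [0,0,0.233],
    [0,0,0.233]
  ],
  "gripper": [-1,-1,-1,-1,-1]
}}

```text
time_s: 7.52
tool_pos: [0.5495, -0.1684, 0.299]
tool_rot: [-179.9, -0.1, 115.1]
force: [0.6, 1.5, -2.7]
grip_width: 0.0535
grasp_force: 34.8
```

```bash
python3 - <<'E'
from h import *
from cell import env
print(env.get_obs()["qpos"])
chain([(cad(0,.17),CR),(cad(0,.034+.067+.006),CR)])
E
```

```text
[-2.26370283  7.46377363 18.72293597 85.26029795 -2.38360411 87.75453454
 41.50453255]
[ 0.581 -0.261  0.17 ] d [-0.487, -0.053, 0.645] r [-0.001, -0.001, 0.091] rows 2.6
[ 0.581 -0.261  0.107] d [0.0, 0.0, 0.315] r [0.0, 0.0, 0.0] rows 1.0
```

>>> {"api": "step_arm", "payload": {
  "delta_pos": [
    [-0.16,-0.02,0.15],
    [-0.33,-0.04,0.3],
    [-0.487,-0.053,0.5],
    [-0.487,-0.053,0.645],
    [-0.487,-0.053,0.645],
    [-0.487,-0.053,0.645],
    [-0.487,-0.053,0.645]
  ],
  "rot": [
    [0,0,0.03],
    [0,0,0.06],
    [0,0,0.09],
    [0,0,0.091],
    [0,0,0.091],
    [0,0,0.091],
    [0,0,0.091]
  ],
  "gripper": [-1,-1,-1,-1,-1,-1,-1]
}}

```text
time_s: 8.4
tool_pos: [0.5824, -0.2628, 0.1735]
tool_rot: [179.9, 0.1, 107.2]
force: [0.8, -0.4, -3.3]
grip_width: 0.0534
grasp_force: 34.8
```

```bash
python3 - <<'E'
from cell import env, viewer
from h import *
import cv2
p,M=now(); print(p,M[:,2])
ims=[]
for n in ("scene","side"):
    im=viewer.read_camera(n)["img"][:,:,::-1].copy()
    b=p+M[:,2]*.067
    for q in (b,b-M[:,2]*.115):
        u,v=proj(n,q); cv2.drawMarker(im,(int(u),int(v)),(0,0,255),0,5,1)
    x,y=(90,80) if n=="scene" else (240,40)
    ims.append(cv2.resize(im[y:y+180,x:x+160],(400,450),interpolation=cv2.INTER_CUBIC))
cv2.imwrite("pics/c2.png",np.hstack(ims))
chain([(cad(0,.034+.067+.006),CR)])
E
```

```text
[ 0.58239174 -0.26275486  0.1734664 ] [ 0.00312145 -0.00168809 -0.9999937 ]
[ 0.581 -0.261  0.107] d [0.012, -0.002, 0.329] r [0.001, 0.001, -0.002] rows 1.1
```

View pics/c2.png

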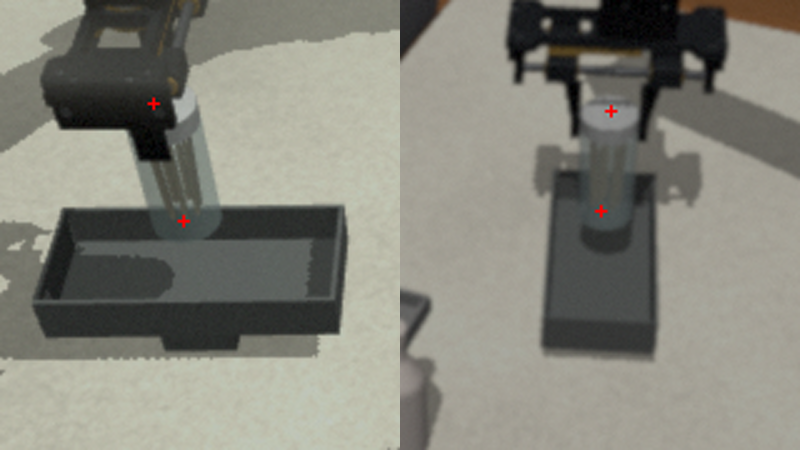

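The jar hangs over the caddy's middle, tilted by at most ~2–3° about the pad axis. That will level out on contact. Lowering.

>>> {"api": "step_arm", "payload": {
  "delta_pos": [
    [0.012,0,0.1],
    [0.012,0,0.2],
    [0.012,0,0.28],
    [0.012,0,0.32],
    [0.012,0,0.335],
    [0.012,0,0.34],
    [0.012,0,0.34]
  ],
  "rot": [
    [0,0,0],
    [0,0,0],
    [0,0,0],
    [0,0,0],
    [0,0,0],
    [0,0,0],
    [0,0,0]
  ],
  "gripper": [-1,-1,-1,-1,-1,-1,-1]
}}

```text
time_s: 9.38
tool_pos: [0.5807, -0.2614, 0.1038]
tool_rot: [180.0, 0.1, 107.1]
force: [0.1, -0.4, -3.1]
grip_width: 0.0532
grasp_force: 34.8
```

>>> {"api": "step_arm", "payload": {
  "delta_pos": [
    [0,0,0.005],
    [0,0,0.01],
    [0,0,0.01]
  ],
  "rot": [
    [0,0,0],
    [0,0,0],
    [0,0,0]
  ],
  "gripper": [-1,-1,-1]
}}

```text
time_s: 9.75
tool_pos: [0.5803, -0.2611, 0.1012]
tool_rot: [-180.0, 0.0, 107.1]
force: [1.7, 0.3, -2.5]
grip_width: 0.0532
grasp_force: 34.8
```

>>> {"api": "step_arm", "payload": {
  "delta_pos": [
    [0,0,0.005],
    [0,0,0.008],
    [0,0,0.008]
  ],
  "rot": [
    [0,0,0],
    [0,0,0],
    [0,0,0]
  ],
  "gripper": [-1,-1,-1]
}}

```text
time_s: 10.12
tool_pos: [0.5806, -0.2617, 0.1006]
tool_rot: [180.0, 0.1, 107.1]
force: [-1.1, -0.6, 3.2]
grip_width: 0.0534
grasp_force: 34.8
```

Contact: about 6 N on the floor. Release symmetrically and rise.

>>> {"api": "step_arm", "payload": {
  "delta_pos": [
    [0,0,0],
    [0,0,0],
    [0,0,0],
    [0,0,0],
    [0,0,0],
    [0,0,-0.1],
    [0,0,-0.3],
    [0,0,-0.6],
    [0,0,-0.9],
    [0,0,-0.9]
  ],
  "rot": [
    [0,0,0],
    [0,0,0],
    [0,0,0],
    [0,0,0],
    [0,0,0],
    [0,0,0],
    [0,0,0],
    [0,0,0],
    [0,0,0],
    [0,0,0]
  ],
  "gripper": [0.2,0.26,0.35,0.5,0.7,0.7,0.7,0.7,0.7,0.7]
}}

```text
time_s: 11.38
tool_pos: [0.5831, -0.2626, 0.2878]
tool_rot: [179.4, 0.5, 107.1]
force: [0.2, -0.1, -0.3]
grip_width: 0.074
grasp_force: 0.0
```

```bash
python3 - <<'E'
from cell import env, viewer
from h import *
import cv2
ims=[]
for n in ("scene","side"):
    im=viewer.read_camera(n)["img"][:,:,::-1].copy()
    cv2.imwrite(f"pics/{n}_p1.png",im)
    for s in (.034,.149):
        u,v=proj(n,cad(0,s)); print(n,u,v)
    x,y=(90,80) if n=="scene" else (240,40)
    ims.append(cv2.resize(im[y:y+180,x:x+160],(400,450),interpolation=cv2.INTER_CUBIC))
cv2.imwrite("pics/c3.png",np.hstack(ims))
chain([([.53,-.1,.3],down(40)),([.50,.08,.3],down(65)),(jar(0,.067+.13)+[0,-.05,.07],down(80)),(jar(0,.062+.10),RR),(jar(0,.062),RR)])
E
```

```text
scene 171.4435287862534 193.95622235512047
scene 160.61743455757042 152.061019436139
side 319.2977759193136 148.24721933032146
side 322.3179518706272 110.98044355825488
[ 0.53 -0.1   0.3 ] d [0.845, -0.006, -0.095] r [0.001, 0.002, -0.267] rows 2.7
[0.5  0.08 0.3 ] d [0.786, 0.464, 0.0] r [0.0, 0.0, -0.291] rows 2.9
[0.495 0.206 0.277] d [0.291, 0.56, 0.117] r [0.0, 0.0, -0.175] rows 2.1
[0.512 0.256 0.176] d [-0.043, 0.259, 0.502] r [-0.026, -0.348, -0.097] rows 2.9
[0.562 0.254 0.09 ] d [0.0, -0.0, 0.5] r [0.0, 0.0, 0.0] rows 1.6
```

View pics/c3.png

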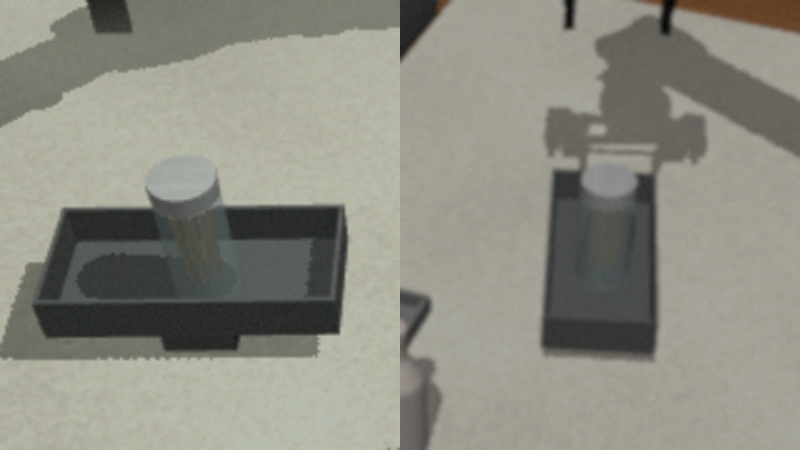

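The tall jar stands upright in the middle (cap at scene (163, 150) against a predicted (161, 152)), and the caddy hasn't moved. Next is the middle short jar.

>>> {"api": "step_arm", "payload": {
  "delta_pos": [
    [0.845,0,-0.095],
    [0.845,0,-0.095],
    [0.845,0,-0.095],
    [0.845,0,-0.095]
  ],
  "rot": [
    [0,0,-0.267],
    [0,0,-0.267],
    [0,0,-0.267],
    [0,0,-0.267]
  ],
  "gripper": [0.7,0.7,0.7,0.7]
}}

```text
time_s: 11.98
tool_pos: [0.53, -0.0945, 0.2979]
tool_rot: [-180.0, -0.1, 130.5]
force: [-0.0, -1.2, -0.1]
grip_width: 0.0741
grasp_force: 0.0
```

>>> {"api": "step_arm", "payload": {
  "delta_pos": [
    [0.786,0.464,0],
    [0.786,0.464,0],
    [0.786,0.464,0],
    [0.786,0.464,0]
  ],
  "rot": [
    [0,0,-0.291],
    [0,0,-0.291],
    [0,0,-0.291],
    [0,0,-0.291]
  ],
  "gripper": [0.7,0.7,0.7,0.7]
}}

```text
time_s: 12.48
tool_pos: [0.4994, 0.0852, 0.2969]
tool_rot: [-179.9, -0.2, 155.5]
force: [-0.3, -1.0, -0.1]
grip_width: 0.0738
grasp_force: 0.0
```

>>> {"api": "step_arm", "payload": {
  "delta_pos": [
    [0.291,0.56,0.117],
    [0.291,0.56,0.117],
    [0.291,0.56,0.117],
    [0.291,0.56,0.117]
  ],
  "rot": [
    [0,0,-0.175],
    [0,0,-0.175],
    [0,0,-0.175],
    [0,0,-0.175]
  ],
  "gripper": [0.7,0.7,0.7,0.7]
}}

```text
time_s: 12.98
tool_pos: [0.4957, 0.2046, 0.2737]
tool_rot: [-179.8, -0.1, 169.9]
force: [0.1, -1.4, 0.8]
grip_width: 0.0741
grasp_force: 0.0
```

```bash
python3 - <<'E'
from h import *
chain([(jar(0,.062+.09),RR),(jar(0,.062),RR)])
E
```

```text
[0.517 0.255 0.168] d [-0.061, 0.271, 0.529] r [-0.028, -0.349, -0.097] rows 2.9
[0.562 0.254 0.09 ] d [0.0, 0.0, 0.45] r [0.0, 0.0, 0.0] rows 1.4
```

>>> {"api": "step_arm", "payload": {
  "delta_pos": [
    [-0.061,0.271,0.3],
    [-0.061,0.271,0.529],
    [-0.061,0.271,0.529],
    [-0.061,0.271,0.529],
    [-0.061,0.271,0.529],
    [-0.061,0.271,0.529]
  ],
  "rot": [
    [-0.01,-0.116,-0.032],
    [-0.02,-0.232,-0.064],
    [-0.028,-0.349,-0.097],
    [-0.028,-0.349,-0.097],
    [-0.028,-0.349,-0.097],
    [-0.028,-0.349,-0.097]
  ],
  "gripper": [0.7,0.7,0.7,0.7,0.7,0.7]
}}

```text
time_s: 13.72
tool_pos: [0.5192, 0.2575, 0.1715]
tool_rot: [179.7, 30.2, 178.3]
force: [0.6, -0.8, 0.9]
grip_width: 0.0747
grasp_force: 0.0
```

```bash
python3 - <<'E'
from h import *
from cell import env
print(env.get_obs()["qpos"])
chain([(jar(0,.062),RR)])
E
```

```text
[-30.61153947  -6.86230278 -11.3475793  119.95520945  26.11919631
  47.01372875  31.56203045]
[0.562 0.254 0.09 ] d [0.02, -0.012, 0.461] r [0.002, 0.002, -0.002] rows 1.5
```

>>> {"api": "step_arm", "payload": {
  "delta_pos": [
    [0.02,-0.012,0.15],
    [0.02,-0.012,0.3],
    [0.02,-0.012,0.461],
    [0.02,-0.012,0.461],
    [0.02,-0.012,0.461],
    [0.02,-0.012,0.461],
    [0.02,-0.012,0.461],
    [0.02,-0.012,0.461],
    [0.02,-0.012,0.461]
  ],
  "rot": [
    [0,0,0],
    [0,0,0],
    [0,0,0],
    [0,0,0],
    [0,0,0],
    [0,0,0],
    [0,0,0],
    [0,0,0],
    [0,0,0]
  ],
  "gripper": [0.7,0.7,0.7,0.7,0.2,0.0,-1,-1,-1],
  "squeeze": 25
}}

```text
time_s: 14.85
tool_pos: [0.5599, 0.2541, 0.0887]
tool_rot: [179.9, 30.2, 178.6]
force: [-2.6, -3.6, 6.6]
grip_width: 0.0524
grasp_force: 25.1
```

>>> {"api": "step_arm", "payload": {
  "delta_pos": [
    [0,0,-0.1],
    [0,0,-0.2],
    [0,0,-0.3],
    [0,0,-0.35],
    [0,0,-0.35]
  ],
  "rot": [
    [0,0,0],
    [0,0,0],
    [0,0,0],
    [0,0,0],
    [0,0,0]
  ],
  "gripper": [-1,-1,-1,-1,-1]
}}

```text
time_s: 15.48
tool_pos: [0.5239, 0.256, 0.1482]
tool_rot: [179.8, 30.1, 178.6]
force: [-0.0, 0.6, -0.9]
grip_width: 0.0522
grasp_force: 25.0
```

```bash
python3 - <<'E'
from h import *
p,M=now(); print(M.T@(p-jar(0,.062+.07)))
c=jar(0,.062+.07)
chain([(c+[0.0,-.04,.11],down(70)),([.50,.03,.30],down(50)),([.50,-.15,.30],down(30)),([.56,-.27,.30],CR),(cad(-.074,.18),CR),(cad(-.074,.034+.062+.006),CR)])
E
```

```text
[0.00377733 0.00065766 0.00026575]
[0.527 0.215 0.26 ] d [-0.299, -0.202, -0.475] r [0.059, 0.347, 0.212] rows 3.3
[0.5  0.03 0.3 ] d [-0.19, -0.916, -0.198] r [0.0, 0.0, 0.233] rows 3.1
[ 0.5  -0.15  0.3 ] d [-0.579, -0.689, 0.0] r [0.0, 0.0, 0.233] rows 2.9
[ 0.56 -0.27  0.3 ] d [-0.67, -0.04, 0.0] r [0.0, 0.0, 0.148] rows 2.1
[ 0.603 -0.332  0.18 ] d [-0.358, 0.114, 0.6] r [0.0, 0.0, 0.0] rows 2.3
[ 0.603 -0.332  0.102] d [0.0, 0.0, 0.39] r [0.0, 0.0, 0.0] rows 1.2
```

>>> {"api": "step_arm", "payload": {
  "delta_pos": [
    [-0.1,-0.05,-0.17],
    [-0.2,-0.12,-0.34],
    [-0.299,-0.202,-0.475],
    [-0.299,-0.202,-0.475],
    [-0.299,-0.202,-0.475]
  ],
  "rot": [
    [0.008,0.05,0.03],
    [0.027,0.165,0.1],
    [0.046,0.28,0.17],
    [0.059,0.347,0.212],
    [0.059,0.347,0.212]
  ],
  "gripper": [-1,-1,-1,-1,-1]
}}

```text
time_s: 16.1
tool_pos: [0.5297, 0.2126, 0.2574]
tool_rot: [-179.8, -0.1, 159.7]
force: [0.3, -0.1, -1.1]
grip_width: 0.0524
grasp_force: 25.0
```

>>> {"api": "step_arm", "payload": {
  "delta_pos": [
    [-0.05,-0.23,-0.05],
    [-0.1,-0.46,-0.1],
    [-0.15,-0.7,-0.15],
    [-0.19,-0.916,-0.198],
    [-0.19,-0.916,-0.198]
  ],
  "rot": [
    [0,0,0.06],
    [0,0,0.12],
    [0,0,0.18],
    [0,0,0.233],
    [0,0,0.233]
  ],
  "gripper": [-1,-1,-1,-1,-1]
}}

```text
time_s: 16.73
tool_pos: [0.4995, 0.0258, 0.2999]
tool_rot: [-179.9, 0.1, 139.7]
force: [-0.5, 0.1, -1.3]
grip_width: 0.0524
grasp_force: 25.0
```

>>> {"api": "step_arm", "payload": {
  "delta_pos": [
    [-0.15,-0.17,0],
    [-0.3,-0.35,0],
    [-0.45,-0.53,0],
    [-0.579,-0.689,0],
    [-0.579,-0.689,0]
  ],
  "rot": [
    [0,0,0.06],
    [0,0,0.12],
    [0,0,0.18],
    [0,0,0.233],
    [0,0,0.233]
  ],
  "gripper": [-1,-1,-1,-1,-1]
}}

```text
time_s: 17.35
tool_pos: [0.4992, -0.1528, 0.2987]
tool_rot: [-179.8, 0.1, 119.7]
force: [-0.0, 0.1, -1.3]
grip_width: 0.0524
grasp_force: 25.0
```

>>> {"api": "step_arm", "payload": {
  "delta_pos": [
    [-0.22,-0.01,0],
    [-0.45,-0.03,0],
    [-0.67,-0.04,0],
    [-0.67,-0.04,0]
  ],
  "rot": [
    [0,0,0.05],
    [0,0,0.1],
    [0,0,0.148],
    [0,0,0.148]
  ],
  "gripper": [-1,-1,-1,-1]
}}

```text
time_s: 17.85
tool_pos: [0.5606, -0.2712, 0.2973]
tool_rot: [-179.7, 0.0, 107.2]
force: [-0.8, -0.2, -1.2]
grip_width: 0.0523
grasp_force: 25.0
```

```bash
python3 - <<'E'
from h import *
chain([(cad(-.072,.30),CR),(cad(-.072,.16),CR)])
E
```

```text
[ 0.602 -0.33   0.3  ] d [-0.341, 0.113, -0.014] r [-0.003, 0.0, -0.001] rows 1.2
[ 0.602 -0.33   0.16 ] d [0.0, 0.0, 0.7] r [0.0, 0.0, 0.0] rows 2.2
```

>>> {"api": "step_arm", "payload": {
  "delta_pos": [
    [-0.18,0.06,0],
    [-0.341,0.113,0],
    [-0.341,0.113,0.23],
    [-0.341,0.113,0.46],
    [-0.341,0.113,0.686],
    [-0.341,0.113,0.686],
    [-0.341,0.113,0.686],
    [-0.341,0.113,0.686]
  ],
  "rot": [
    [-0.003,0,0],
    [-0.003,0,0],
    [-0.003,0,0],
    [-0.003,0,0],
    [-0.003,0,0],
    [-0.003,0,0],
    [-0.003,0,0],
    [-0.003,0,0]
  ],
  "gripper": [-1,-1,-1,-1,-1,-1,-1,-1]
}}

```text
time_s: 18.85
tool_pos: [0.6033, -0.3294, 0.1657]
tool_rot: [179.6, 0.2, 107.3]
force: [-0.4, -0.2, -1.3]
grip_width: 0.0521
grasp_force: 25.0
```

```bash
python3 - <<'E'
from cell import env, viewer
from h import *
import cv2
p,M=now(); print(p,M[:,2])
ims=[]
for n in ("scene","side"):
    im=viewer.read_camera(n)["img"][:,:,::-1].copy()
    b=p+M[:,2]*.062
    for q in (b,b-M[:,2]*.09):
        u,v=proj(n,q); cv2.drawMarker(im,(int(u),int(v)),(0,0,255),0,5,1)
    x,y=(90,80) if n=="scene" else (240,40)
    ims.append(cv2.resize(im[y:y+180,x:x+160],(400,450),interpolation=cv2.INTER_CUBIC))
cv2.imwrite("pics/c4.png",np.hstack(ims))
chain([(cad(-.072,.034+.062+.003),CR)])
E
```

```text
[ 0.60330255 -0.32939292  0.16566553] [ 0.00717916 -0.00130792 -0.99997337]
[ 0.602 -0.33   0.099] d [0.001, -0.004, 0.33] r [0.004, 0.002, -0.001] rows 1.1
```

View pics/c4.png

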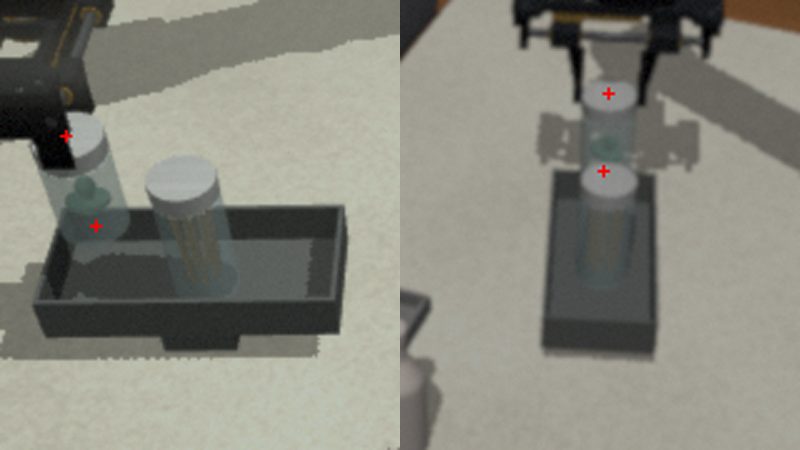

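The short jar is centred across the caddy but leans a little in the grip (its cap is ~8 crop-px right of the marker). I'll quantify the lean.

```bash
python3 - <<'E'
from h import *
g=lambda x,y:("scene",90+x/2.5,80+y/2.5); s=lambda x,y:("side",240+(x-400)/2.5,40+y/2.5)
t=tri(g(76,133),s(609,94)); print("cap",t,"nominal", now()[0]+[0,0,.028])
c=np.array([-np.sin(CY),np.cos(CY),0])
print("cap along y", (t-now()[0])@c, "across",(t-now()[0])@[np.cos(CY),np.sin(CY),0])
for th in (0,2,4,6,8):
    a=np.array([0,0,1])*np.cos(np.radians(th))+c*np.sin(np.radians(th))
    b=t-.09*a; u=np.array(proj("scene",b)); print(th,((u-[90,80])*2.5))
E
```

```text
cap [ 0.6020503  -0.32131505  0.19828632] nominal [ 0.6027709  -0.32958503  0.19291577]
cap along y 0.008110142339684656 across 0.0017712833107632656
0 [104.57814971 221.91427511]
2 [100.54440844 221.89296814]
4 [ 96.48105108 221.7694331 ]
6 [ 92.39196659 221.54375216]
8 [ 88.28106609 221.21607929]
```

```bash
python3 - <<'E'
from h import *
N=R.from_rotvec(np.radians(3.5)*CR[:,1]).as_matrix()@CR
chain([(cad(-.075,.034+.062+.006),N)])
E
```

```text
[ 0.603 -0.333  0.102] d [-0.014, -0.004, 0.315] r [0.004, 0.043, -0.001] rows 1.0
```

>>> {"api": "step_arm", "payload": {
  "delta_pos": [
    [-0.014,-0.004,0.1],
    [-0.014,-0.004,0.2],
    [-0.014,-0.004,0.26],
    [-0.014,-0.004,0.29],
    [-0.014,-0.004,0.305],
    [-0.014,-0.004,0.315],
    [-0.014,-0.004,0.315]
  ],
  "rot": [
    [0.004,0.015,0],
    [0.004,0.03,0],
    [0.004,0.043,0],
    [0.004,0.043,0],
    [0.004,0.043,0],
    [0.004,0.043,0],
    [0.004,0.043,0]
  ],
  "gripper": [-1,-1,-1,-1,-1,-1,-1]
}}

```text
time_s: 19.82
tool_pos: [0.6023, -0.3319, 0.1001]
tool_rot: [-179.9, -3.6, 107.2]
force: [0.3, -0.1, -1.3]
grip_width: 0.0523
grasp_force: 25.0
```

>>> {"api": "step_arm", "payload": {
  "delta_pos": [
    [0,0,0.005],
    [0,0,0.01],
    [0,0,0.01]
  ],
  "rot": [
    [0,0,0],
    [0,0,0],
    [0,0,0]
  ],
  "gripper": [-1,-1,-1]
}}

```text
time_s: 20.2
tool_pos: [0.6019, -0.3319, 0.0976]
tool_rot: [-179.8, -3.7, 107.2]
force: [0.2, 0.8, -1.8]
grip_width: 0.0526
grasp_force: 25.0
```

>>> {"api": "step_arm", "payload": {
  "delta_pos": [
    [0,0,0.004],
    [0,0,0.005],
    [0,0,0.005]
  ],
  "rot": [
    [0,0,0],
    [0,0,0],
    [0,0,0]
  ],
  "gripper": [-1,-1,-1]
}}

```text
time_s: 20.58
tool_pos: [0.6019, -0.3319, 0.0968]
tool_rot: [-179.8, -3.7, 107.2]
force: [-0.7, 1.5, -0.7]
grip_width: 0.0527
grasp_force: 25.0
```

>>> {"api": "step_arm", "payload": {
  "delta_pos": [
    [0,0,0.003],
    [0,0,0.004],
    [0,0,0.004]
  ],
  "rot": [
    [0,0,0],
    [0,0,0],
    [0,0,0]
  ],
  "gripper": [-1,-1,-1]
}}

```text
time_s: 20.95
tool_pos: [0.6019, -0.3319, 0.096]
tool_rot: [-179.8, -3.7, 107.2]
force: [-0.3, 0.5, 0.9]
grip_width: 0.0525
grasp_force: 25.0
```

>>> {"api": "step_arm", "payload": {
  "delta_pos": [
    [0,0,0],
    [0,0,0],
    [0,0,0],
    [0,0,0],
    [0,0,0],
    [0,0,-0.1],
    [0,0,-0.3],
    [0,0,-0.6],
    [0,0,-0.9],
    [0,0,-0.9]
  ],
  "rot": [
    [0,0,0],
    [0,0,0],
    [0,0,0],
    [0,0,0],
    [0,0,0],
    [0,0,0],
    [0,0,0],
    [0,0,0],
    [0,-0.043,0],
    [0,-0.043,0]
  ],
  "gripper": [0.2,0.26,0.35,0.5,0.7,0.7,0.7,0.7,0.7,0.7]
}}

```text
time_s: 22.2
tool_pos: [0.6085, -0.3438, 0.2847]
tool_rot: [179.6, 0.6, 107.3]
force: [-0.6, -0.8, 0.0]
grip_width: 0.0738
grasp_force: 0.0
```

```bash
python3 - <<'E'
from cell import env, viewer
from h import *
import cv2
ims=[]
for n in ("scene","side"):
    im=viewer.read_camera(n)["img"][:,:,::-1].copy()
    for y,s in ((0,.149),(-.074,.124)):
        u,v=proj(n,cad(y,s)); cv2.drawMarker(im,(int(round(u)),int(round(v))),(0,0,255),0,5,1)
    x,y=(90,80) if n=="scene" else (240,40)
    ims.append(cv2.resize(im[y:y+180,x:x+160],(400,450),interpolation=cv2.INTER_CUBIC))
cv2.imwrite("pics/c5.png",np.hstack(ims))
chain([([.52,-.2,.3],down(25)),([.48,-.02,.3],down(50)),([.47,.16,.3],down(75)),(jar(.09,.062+.13)+[0,-.05,.08],down(85))])
E
```

```text
[ 0.52 -0.2   0.3 ] d [0.809, -0.201, -0.113] r [-0.0, 0.002, -0.09] rows 2.7
[ 0.48 -0.02  0.3 ] d [0.9, 0.199, 0.0] r [0.0, 0.0, -0.291] rows 3.0
[0.47 0.16 0.3 ] d [0.617, 0.657, 0.0] r [0.0, 0.0, -0.291] rows 2.9
[0.499 0.296 0.282] d [0.034, 0.695, 0.089] r [0.0, 0.0, -0.116] rows 2.2
```

View pics/c5.png

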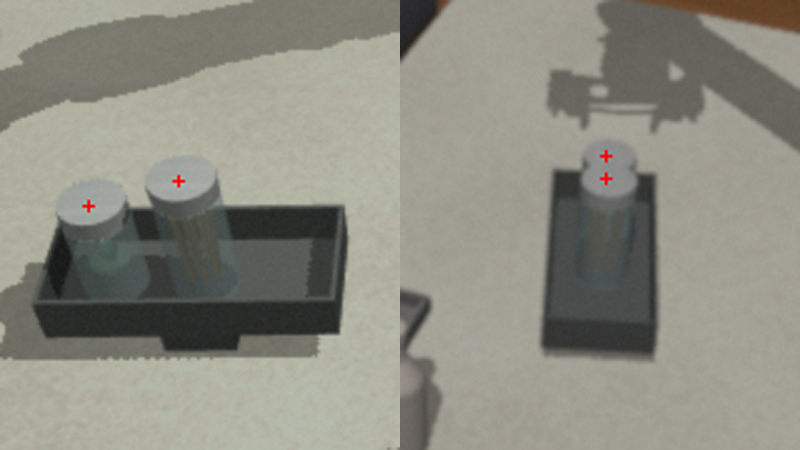

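Both jars stand upright within ~4 mm of their targets, and the caddy is level and hasn't moved. Now the last jar.

>>> {"api": "step_arm", "payload": {
  "delta_pos": [
    [0.3,-0.07,-0.11],
    [0.809,-0.2,-0.113],
    [0.809,-0.2,-0.113],
    [0.809,-0.2,-0.113]
  ],
  "rot": [
    [0,0,-0.09],
    [0,0,-0.09],
    [0,0,-0.09],
    [0,0,-0.09]
  ],
  "gripper": [0.7,0.7,0.7,0.7]
}}

```text
time_s: 22.8
tool_pos: [0.5186, -0.1961, 0.2976]
tool_rot: [-179.8, -0.2, 115.2]
force: [-0.3, 0.0, -1.0]
grip_width: 0.0738
grasp_force: 0.0
```

>>> {"api": "step_arm", "payload": {
  "delta_pos": [
    [0.9,0.2,0],
    [0.9,0.2,0],
    [0.9,0.2,0],
    [0.9,0.2,0]
  ],
  "rot": [
    [0,0,-0.291],
    [0,0,-0.291],
    [0,0,-0.291],
    [0,0,-0.291]
  ],
  "gripper": [0.7,0.7,0.7,0.7]
}}

```text
time_s: 23.3
tool_pos: [0.4796, -0.0152, 0.2971]
tool_rot: [-179.8, -0.2, 140.4]
force: [0.3, -1.0, 0.5]
grip_width: 0.0738
grasp_force: 0.0
```

>>> {"api": "step_arm", "payload": {
  "delta_pos": [
    [0.617,0.657,0],
    [0.617,0.657,0],
    [0.617,0.657,0],
    [0.617,0.657,0]
  ],
  "rot": [
    [0,0,-0.291],
    [0,0,-0.291],
    [0,0,-0.291],
    [0,0,-0.291]
  ],
  "gripper": [0.7,0.7,0.7,0.7]
}}

```text
time_s: 23.8
tool_pos: [0.4698, 0.1637, 0.2964]
tool_rot: [-179.8, -0.3, 165.3]
force: [0.0, -0.8, 0.1]
grip_width: 0.0736
grasp_force: 0.0
```

>>> {"api": "step_arm", "payload": {
  "delta_pos": [
    [0.034,0.695,0.089],
    [0.034,0.695,0.089],
    [0.034,0.695,0.089],
    [0.034,0.695,0.089]
  ],
  "rot": [
    [0,0,-0.116],
    [0,0,-0.116],
    [0,0,-0.116],
    [0,0,-0.116]
  ],
  "gripper": [0.7,0.7,0.7,0.7]
}}

```text
time_s: 24.3
tool_pos: [0.5006, 0.2947, 0.2782]
tool_rot: [-179.8, -0.3, 174.8]
force: [-0.1, -0.3, -0.6]
grip_width: 0.0738
grasp_force: 0.0
```

```bash
python3 - <<'E'
from h import *
chain([(jar(.09,.062+.09),RR),(jar(.09,.062),RR)])
E
```

```text
[0.519 0.345 0.168] d [-0.073, 0.264, 0.552] r [-0.014, -0.352, -0.041] rows 2.8
[0.564 0.344 0.09 ] d [0.0, 0.0, 0.45] r [0.0, 0.0, 0.0] rows 1.4
```

>>> {"api": "step_arm", "payload": {
  "delta_pos": [
    [-0.073,0.264,0.3],
    [-0.073,0.264,0.552],
    [-0.073,0.264,0.552],
    [-0.073,0.264,0.552],
    [-0.073,0.264,0.552],
    [-0.073,0.264,0.552]
  ],
  "rot": [
    [-0.005,-0.116,-0.014],
    [-0.01,-0.232,-0.028],
    [-0.014,-0.352,-0.041],
    [-0.014,-0.352,-0.041],
    [-0.014,-0.352,-0.041],
    [-0.014,-0.352,-0.041]
  ],
  "gripper": [0.7,0.7,0.7,0.7,0.7,0.7]
}}

```text
time_s: 25.05
tool_pos: [0.5217, 0.3466, 0.172]
tool_rot: [179.6, 30.2, 178.2]
force: [0.8, -0.2, 0.2]
grip_width: 0.0739
grasp_force: 0.0
```

```bash
python3 - <<'E'
from h import *
from cell import env
print(env.get_obs()["qpos"])
chain([(jar(.09,.062),RR)])
E
```

```text
[-40.82521628   1.02280938  -9.7214252  112.55046507  30.8260126
  50.846939    21.26420762]
[0.564 0.344 0.09 ] d [0.022, -0.008, 0.463] r [0.002, 0.003, -0.003] rows 1.5
```

>>> {"api": "step_arm", "payload": {
  "delta_pos": [
    [0.008,-0.008,0.15],
    [0.008,-0.008,0.3],
    [0.008,-0.008,0.455],
    [0.008,-0.008,0.455],
    [0.008,-0.008,0.455]
  ],
  "rot": [
    [0,0,0],
    [0,0,0],
    [0,0,0],
    [0,0,0],
    [0,0,0]
  ],
  "gripper": [0.7,0.7,0.7,0.7,0.7]
}}

```text
time_s: 25.68
tool_pos: [0.5639, 0.3452, 0.0912]
tool_rot: [179.7, 30.2, 178.4]
force: [0.7, 0.2, -0.2]
grip_width: 0.074
grasp_force: 0.0
```

```bash
python3 - <<'E'
from h import *
chain([(jar(.09,.062),RR)])
E
```

```text
[0.564 0.344 0.09 ] d [0.002, -0.005, 0.008] r [0.003, 0.002, -0.001] rows 0.0
```

>>> {"api": "step_arm", "payload": {
  "delta_pos": [
    [0.002,-0.005,0.004],
    [0.002,-0.005,0.004],
    [0.002,-0.005,0.004],
    [0.002,-0.005,0.004],
    [0.002,-0.005,0.004]
  ],
  "rot": [
    [0,0,0],
    [0,0,0],
    [0,0,0],
    [0,0,0],
    [0,0,0]
  ],
  "gripper": [0.2,0.0,-1,-1,-1]
}}

```text
time_s: 26.3
tool_pos: [0.5633, 0.3432, 0.0896]
tool_rot: [179.9, 30.2, 178.5]
force: [-2.9, -3.4, 5.5]
grip_width: 0.0523
grasp_force: 25.1
```

>>> {"api": "step_arm", "payload": {
  "delta_pos": [
    [0,0,-0.1],
    [0,0,-0.2],
    [0,0,-0.3],
    [0,0,-0.35],
    [0,0,-0.35]
  ],
  "rot": [
    [0,0,0],
    [0,0,0],
    [0,0,0],
    [0,0,0],
    [0,0,0]
  ],
  "gripper": [-1,-1,-1,-1,-1]
}}

```text
time_s: 26.92
tool_pos: [0.5275, 0.3454, 0.1506]
tool_rot: [179.7, 30.2, 178.5]
force: [0.2, 0.0, -1.5]
grip_width: 0.0522
grasp_force: 25.0
```

```bash
python3 - <<'E'
from h import *
p,M=now(); print(M.T@(p-jar(.09,.062+.07)))
c=jar(.09,.062+.07)
chain([(c+[-.02,-.04,.11],down(75)),([.48,.13,.30],down(60)),([.48,-.05,.30],down(35)),(cad(.076,.30),CR),(cad(.076,.16),CR)])
E
```

```text
[ 0.00146773  0.00013596 -0.00117725]
[0.509 0.305 0.26 ] d [-0.202, -0.201, -0.518] r [0.045, 0.349, 0.154] rows 3.1
[0.48 0.13 0.3 ] d [-0.085, -0.884, -0.198] r [0.0, 0.0, 0.175] rows 2.9
[ 0.48 -0.05  0.3 ] d [-0.45, -0.779, 0.0] r [0.0, 0.0, 0.291] rows 2.9
[ 0.558 -0.188  0.3  ] d [-0.792, -0.076, 0.0] r [0.0, 0.0, 0.206] rows 2.5
[ 0.558 -0.188  0.16 ] d [0.0, 0.0, 0.7] r [0.0, 0.0, 0.0] rows 2.2
```

>>> {"api": "step_arm", "payload": {
  "delta_pos": [
    [-0.07,-0.05,-0.18],
    [-0.14,-0.12,-0.36],
    [-0.202,-0.201,-0.518],
    [-0.202,-0.201,-0.518],
    [-0.202,-0.201,-0.518]
  ],
  "rot": [
    [0.006,0.05,0.022],
    [0.021,0.165,0.073],
    [0.036,0.28,0.124],
    [0.045,0.349,0.154],
    [0.045,0.349,0.154]
  ],
  "gripper": [-1,-1,-1,-1,-1]
}}

```text
time_s: 27.55
tool_pos: [0.5122, 0.3024, 0.2575]
tool_rot: [-179.7, -0.0, 164.7]
force: [0.2, 0.2, -2.1]
grip_width: 0.052
grasp_force: 25.0
```

>>> {"api": "step_arm", "payload": {
  "delta_pos": [
    [-0.02,-0.22,-0.05],
    [-0.04,-0.44,-0.1],
    [-0.065,-0.66,-0.15],
    [-0.085,-0.884,-0.198],
    [-0.085,-0.884,-0.198]
  ],
  "rot": [
    [0,0,0.04],
    [0,0,0.09],
    [0,0,0.13],
    [0,0,0.175],
    [0,0,0.175]
  ],
  "gripper": [-1,-1,-1,-1,-1]
}}

```text
time_s: 28.18
tool_pos: [0.4799, 0.1259, 0.2994]
tool_rot: [-179.8, 0.2, 149.7]
force: [-0.2, 0.7, -1.6]
grip_width: 0.0524
grasp_force: 25.0
```

>>> {"api": "step_arm", "payload": {
  "delta_pos": [
    [-0.11,-0.2,0],
    [-0.22,-0.39,0],
    [-0.34,-0.58,0],
    [-0.45,-0.779,0],
    [-0.45,-0.779,0]
  ],
  "rot": [
    [0,0,0.07],
    [0,0,0.145],
    [0,0,0.22],
    [0,0,0.291],
    [0,0,0.291]
  ],
  "gripper": [-1,-1,-1,-1,-1]
}}

```text
time_s: 28.8
tool_pos: [0.4794, -0.0533, 0.2985]
tool_rot: [-179.8, 0.1, 124.7]
force: [-0.9, 0.1, -1.3]
grip_width: 0.0521
grasp_force: 25.0
```

>>> {"api": "step_arm", "payload": {
  "delta_pos": [
    [-0.2,-0.02,0],
    [-0.4,-0.04,0],
    [-0.6,-0.06,0],
    [-0.792,-0.076,0],
    [-0.792,-0.076,0]
  ],
  "rot": [
    [0,0,0.05],
    [0,0,0.1],
    [0,0,0.15],
    [0,0,0.206],
    [0,0,0.206]
  ],
  "gripper": [-1,-1,-1,-1,-1]
}}

```text
time_s: 29.42
tool_pos: [0.559, -0.1894, 0.2977]
tool_rot: [-179.7, 0.1, 107.2]
force: [0.1, -0.0, -1.8]
grip_width: 0.0522
grasp_force: 25.0
```

```bash
python3 - <<'E'
from h import *
chain([(cad(.076,.16),CR)])
E
```

```text
[ 0.558 -0.188  0.16 ] d [0.007, 0.002, 0.688] r [-0.003, 0.002, -0.001] rows 2.2
```

>>> {"api": "step_arm", "payload": {
  "delta_pos": [
    [0.007,0,0.2],
    [0.007,0,0.42],
    [0.007,0,0.6],
    [0.007,0,0.688],
    [0.007,0,0.688],
    [0.007,0,0.688]
  ],
  "rot": [
    [-0.003,0,0],
    [-0.003,0,0],
    [-0.003,0,0],
    [-0.003,0,0],
    [-0.003,0,0],
    [-0.003,0,0]
  ],
  "gripper": [-1,-1,-1,-1,-1,-1]
}}

```text
time_s: 30.18
tool_pos: [0.5591, -0.1878, 0.1638]
tool_rot: [179.7, 0.2, 107.3]
force: [0.4, 0.3, -0.9]
grip_width: 0.052
grasp_force: 25.0
```

```bash
python3 - <<'E'
from cell import env, viewer
from h import *
import cv2
p,M=now(); print(p,M[:,2])
ims=[]
for n in ("scene","side"):
    im=viewer.read_camera(n)["img"][:,:,::-1].copy()
    b=p+M[:,2]*.062
    for q in (b,b-M[:,2]*.09):
        u,v=proj(n,q); cv2.drawMarker(im,(int(round(u)),int(round(v))),(0,0,255),0,5,1)
    x,y=(90,80) if n=="scene" else (240,40)
    ims.append(cv2.resize(im[y:y+180,x:x+160],(400,450),interpolation=cv2.INTER_CUBIC))
cv2.imwrite("pics/c6.png",np.hstack(ims))
N=R.from_rotvec(np.radians(3.5)*CR[:,1]).as_matrix()@CR
chain([(cad(.074,.102),N)])
chain([(cad(.074,.102),CR)])
E
```

```text
[ 0.55905169 -0.18778991  0.16381301] [ 0.00580211 -0.00138423 -0.99998221]
[ 0.559 -0.19   0.102] d [-0.009, -0.005, 0.31] r [0.004, 0.043, -0.001] rows 1.0
[ 0.559 -0.19   0.102] d [-0.009, -0.005, 0.31] r [0.004, 0.002, -0.001] rows 1.0
```

View pics/c6.png

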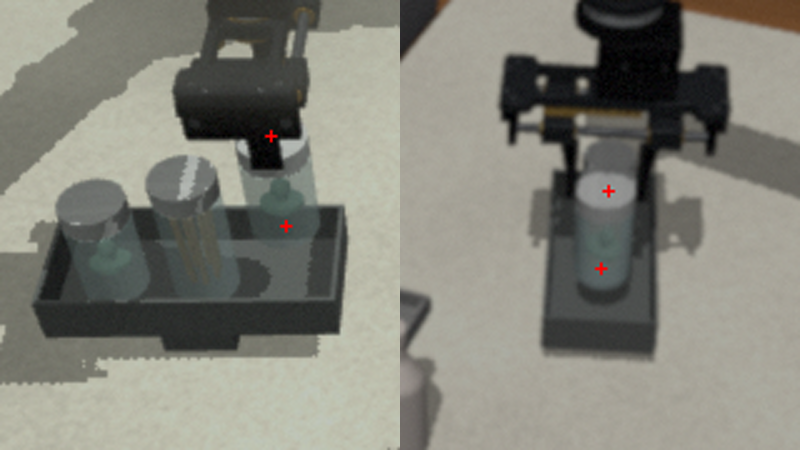

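The last jar hangs nearly straight, with its axis on the markers. Lowering.

>>> {"api": "step_arm", "payload": {
  "delta_pos": [
    [-0.009,-0.005,0.1],
    [-0.009,-0.005,0.2],
    [-0.009,-0.005,0.26],
    [-0.009,-0.005,0.29],
    [-0.009,-0.005,0.305],
    [-0.009,-0.005,0.31],
    [-0.009,-0.005,0.31]
  ],
  "rot": [
    [0.004,0.01,0],
    [0.004,0.012,0],
    [0.004,0.012,0],
    [0.004,0.012,0],
    [0.004,0.012,0],
    [0.004,0.012,0],
    [0.004,0.012,0]
  ],
  "gripper": [-1,-1,-1,-1,-1,-1,-1]
}}

```text
time_s: 31.15
tool_pos: [0.558, -0.1902, 0.1006]
tool_rot: [-179.9, -0.9, 107.2]
force: [-0.2, -0.1, -0.8]
grip_width: 0.052
grasp_force: 25.0
```

>>> {"api": "step_arm", "payload": {
  "delta_pos": [
    [0,0,0.005],
    [0,0,0.01],
    [0,0,0.01]
  ],
  "rot": [
    [0,0,0],
    [0,0,0],
    [0,0,0]
  ],
  "gripper": [-1,-1,-1]
}}

```text
time_s: 31.52
tool_pos: [0.5576, -0.1901, 0.0981]
tool_rot: [-179.8, -0.9, 107.2]
force: [-0.3, -0.4, -1.7]
grip_width: 0.0521
grasp_force: 25.0
```

>>> {"api": "step_arm", "payload": {
  "delta_pos": [
    [0,0,0.004],
    [0,0,0.006],
    [0,0,0.006]
  ],
  "rot": [
    [0,0,0],
    [0,0,0],
    [0,0,0]
  ],
  "gripper": [-1,-1,-1]
}}

```text
time_s: 31.9
tool_pos: [0.5576, -0.1901, 0.0969]
tool_rot: [-179.8, -0.9, 107.2]
force: [-0.0, -0.4, -2.3]
grip_width: 0.0523
grasp_force: 25.0
```

>>> {"api": "step_arm", "payload": {
  "delta_pos": [
    [0,0,0.003],
    [0,0,0.004],
    [0,0,0.004]
  ],
  "rot": [
    [0,0,0],
    [0,0,0],
    [0,0,0]
  ],
  "gripper": [-1,-1,-1]
}}

```text
time_s: 32.28
tool_pos: [0.5577, -0.1903, 0.0967]
tool_rot: [-179.8, -0.9, 107.2]
force: [-1.7, 0.9, 2.6]
grip_width: 0.0521
grasp_force: 25.0
```

Contact. Release and retreat.

>>> {"api": "step_arm", "payload": {
  "delta_pos": [
    [0,0,0],
    [0,0,0],
    [0,0,0],
    [0,0,0],
    [0,0,0],
    [0,0,-0.1],
    [0,0,-0.3],
    [0,0,-0.6],
    [0,0,-0.9],
    [0,0,-0.9],
    [0,0,-0.9]
  ],
  "rot": [
    [0,0,0],
    [0,0,0],
    [0,0,0],
    [0,0,0],
    [0,0,0],
    [0,0,0],
    [0,0,0],
    [0,0,0],
    [0,0,0],
    [0,0,0],
    [0,0,0]
  ],
  "gripper": [0.2,0.26,0.35,0.5,0.7,0.7,0.7,0.7,0.7,0.7,0.7]
}}

```text
time_s: 33.65
tool_pos: [0.5589, -0.1926, 0.2756]
tool_rot: [-179.8, -0.9, 107.2]
force: [-0.7, -0.1, -0.8]
grip_width: 0.0743
grasp_force: 0.0
```

```bash
python3 - <<'E'
from cell import env, viewer
from h import *
import cv2
ims=[]
for n in ("scene","side"):
    im=viewer.read_camera(n)["img"][:,:,::-1].copy()
    for y,s in ((0,.149),(-.074,.124),(.074,.124)):
        u,v=proj(n,cad(y,s)); cv2.drawMarker(im,(int(round(u)),int(round(v))),(0,0,255),0,5,1)
    x,y=(90,80) if n=="scene" else (240,40)
    ims.append(cv2.resize(im[y:y+180,x:x+160],(400,450),interpolation=cv2.INTER_CUBIC))
cv2.imwrite("pics/c7.png",np.hstack(ims))
E
```

```text
(no output)
```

View pics/c7.png

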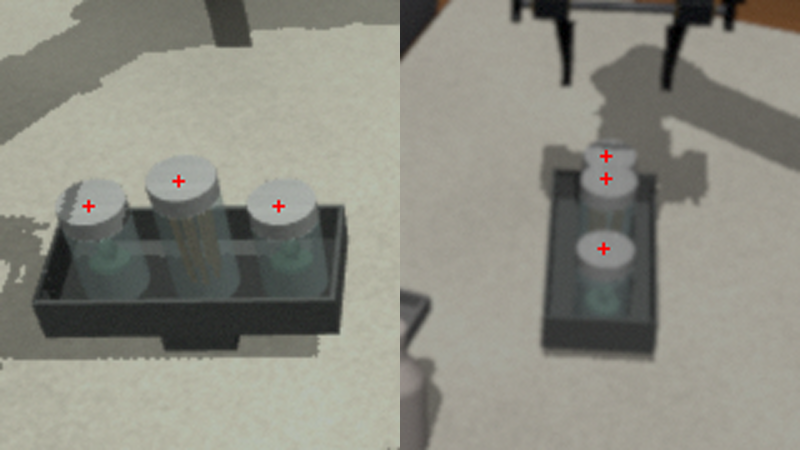

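All three jars stand upright in a row with clear gaps, and the caddy is level with nothing touching it. Handing in.

```bash
python3 -c "
from cell import env
print(env.sign_off())"
```

```text
the job is handed in; nothing more can be done
None
```

I handed the job in at about 34 s: all three jars stand upright in the caddy, the tall one in the middle and a short one at each end, about 4 mm or less from target in the last camera check; the sign-off returned no verdict.

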